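# Check-weigh the glaze jars

### The job

Push the grey and orange logger block fully home into the bay of the scale until it is flush, then weigh the glaze jars that are here one by one, light lids before dark (white, yellow, blue, black, of those present): set each gently upright in the centre of the scale's pan, without pushing the pan to its bottom, and let go for about a second. Stand each weighed jar on the green mat, wholly on it, and when all are there press the red plunger down to its stop to save the list and let it spring back. Do not disturb the brush pot, bowl or spatula; if anything gets knocked, put it right, so that every jar ends up standing on the green mat.

Things in the scene. Friction and masses are not known exactly. Their poses are not given: they have to be found in the camera images.
- scale: White bench scale, fixed, 180 (x) by 300 (y) by 60 mm high; origin at the centre of its underside, z up, front (-x) faces the robot. Its steel pan is on the +y half; the logger bay (front) and red plunger (back) are on the -y half.
- pan_top (a point): Centre of the upper face of the round sprung steel pan (130 mm across, 6 mm thick, blue ring of 68 mm marking the centre). Unloaded it is 90 mm above the bench; it sinks under load and moves with the pan.
- pan (a joint): How far the pan has sunk, m: 0 empty, about 5 to 10 mm under one jar, bottoms out at 25 mm.
- bay (a point): Centre of the mouth of the logger bay, at the scale's top face 60 mm above the bench, framed by an orange line. The bay is 84 mm (scale x) by 48 mm (scale y), chamfered. A stiff brass contact inside holds the logger 10 mm proud until it is pressed down with more than about 6 N; it then stays down and the logger is flush.
- logger: Loose data logger block, grey with an orange top, 80 (its x) by 44 (its y) by 40 mm (z), 0.15 kg; origin at the centre of its underside, so it is flush when the origin is 40 mm below the bay's mouth. Either way round fits.
- plunger (a joint): How far the red plunger is pressed, m: 0 up, 12 mm at its stop; springs back up, about 7 N at the stop.
- plunger_top (a point): Top centre of the red plunger head (36 mm across, 10 mm thick), 96 mm above the bench when up; moves with it.
- delivery_mat: Bare cork mat, fixed, 280 (x) by 200 (y) by 3 mm, where the jars start; left or right of the scale. Origin at the centre of its underside.
- store_mat: Green mat with two white lines, fixed, 280 (x) by 200 (y) by 3 mm, on the other side of the scale. Origin at the centre of its underside.
- store_top (a point): Centre of the upper face of the green mat (3 mm above the bench), axes as the mat's.
- jar_white: Closed glaze jar with a white lid, loose, 0.26 to 0.46 kg, may be absent. Body 64 mm across, 58 mm high; above it the lid, 50 mm across, from 62 to 92 mm height. Origin at the centre of its underside, z up.
- jar_yellow: Closed glaze jar with a yellow lid, loose, 0.26 to 0.46 kg, may be absent. Body 64 mm across, 58 mm high; above it the lid, 50 mm across, from 62 to 92 mm height. Origin at the centre of its underside, z up.
- jar_blue: Closed glaze jar with a blue lid, loose, 0.26 to 0.46 kg, may be absent. Body 64 mm across, 58 mm high; above it the lid, 50 mm across, from 62 to 92 mm height. Origin at the centre of its underside, z up.
- jar_black: Closed glaze jar with a black lid, loose, 0.26 to 0.46 kg, may be absent. Body 64 mm across, 58 mm high; above it the lid, 50 mm across, from 62 to 92 mm height. Origin at the centre of its underside, z up.
- brush_pot: Blue pot of brushes, 80 mm across, 115 mm high with the brushes, bystander; origin under its centre.
- glaze_bowl: Terracotta bowl, 100 mm across, 50 mm high, bystander; origin under its centre.
- trim_spatula: Spatula about 200 mm long lying on the bench behind the scale, bystander; origin under its middle.

How it is judged:
By the outcome, as a careful person would: the job done as asked, in the order asked, and still so for the second after the job is handed in, with the robot touching nothing.
Of jar_white, jar_yellow, jar_blue, jar_black only 2 to 3 are there at a start; the rules pass over those that are not, and their reading is None.
At some moment in a run one of jar_white, jar_yellow, jar_blue, jar_black may be knocked a few centimetres aside while the robot is not near it.
It also fails if it takes over 210 s, if anything falls off the work surface, if the arm or the gripper's body presses on something with over 40 N, if the wrist force passes 120 N, or if a joint passes its speed limit or range.

### The arm

A 6-joint arm with a two-finger parallel gripper is mounted at the origin on the work surface. World frame = base frame: x ahead of the robot, y to its left, z up, the work surface at z = 0. Lengths are in m, angles in degrees, forces in N, time in s.
With the tool pointing down it reaches from about 0.3 to 0.75 m from the base axis. Payload 8.5 kg.
Tool frame: the origin (TCP) lies midway between the tips of the shut fingers; the grasp point (between the pads) lies 19 mm behind it; z points along the fingers, y is the line along which they close (so a half turn about z gives the same grasp; the last joint's range is limited). The gripper opens to 85 mm and grips with 20 to 120 N. Pads are 22 mm wide; open, the fingers measure 114 mm over their backs; the gripper's body (76 mm by 85 mm) begins 54 mm behind the grasp point. The pads swing forward as they close: fully open they stand 13 mm farther back than shut.
Start: joints at [52.007, 21.807, 74.336, -0, 83.858, -12.336], TCP at [0.238, 0.496, 0.231] pointing down, gripper open.
Joint ranges: [-178.18, 178.18], [-50.72, 133.34], [12.68, 142.11], [-81.47, 261.47], [9.98, 163.14], [-165.26, 165.26]. Speed limits (degrees/s): [136.94, 136.94, 180, 180, 180, 180].

### API

Orientations are given as a 3x3 rotation matrix whose columns are the frame's x, y, z axes.
In Python, from rig import observe, optics, order, spotter gives the robot as it stands.
- The arm moves only by the tool move_arm, never from a script. Its argument "series" is text: rows parted by semicolons, each of 5 numbers parted by spaces: the shift along the tool's x, y, z in cm, then the turn about the tool's z in degrees, then the opening, from -1 (shut) to 1 (fully open). A call has 1 to 8 rows; each row is the pose to reach, as a shift and turn from the pose commanded when the call began, along the tool's axes at that moment; what a row does not reach only later rows make up. A row lasts 1/8 s, in which the tool goes at most 62.5 mm and 10.7 degrees, less where a joint would pass 70% of its speed; a pose out of reach is approached as far as the arm can. A call with a gripper value outside its range is refused whole. The fingers move at their own pace and stop on an object; "force" is the grip in N (left out, the last holds). Time passes only in rows, so rows that repeat a pose let the fingers close. It gives the time, the measured TCP pose, the force, the opening and the grip force at its end, in the units of the state.
- observe(): the state, without advancing time (a new reading comes with each control period).
- optics.get_image(name): name is "side" or "top"; returns a dict with "pixels" (384x512x3 uint8, blue, green, red), "camera_matrix" (3x3 intrinsics, pixels), "dist" ([k1, k2, p1, p2, k3] as OpenCV has them; the pictures are not rectified), "rvec" (rotation vector, rad) and "tvec" (3), from world to camera coordinates, as OpenCV has them. Camera axes: x right, y down, z forward; pixel columns grow to the right and rows downward; lengths in m; the calibration is good to about 2 mm. A picture is of the moment at which its call begins. There is no depth.
- order.close_job(): hands the job in; it is judged then, once.
Trained networks look in the newest picture that a camera, given by its name, has taken for a name from the list of things; names that differ only in an ending like _2 or _b are one class to them, and where a whole thing is asked for, a point or a joint stands for the part that bears it (a point fixed in the world has none). Each returns a list of dicts, best first, with "score" (0 to 1); they miss things now and then, are a little off and sometimes report something else, mostly with a low value. They report only what shows in the picture. A call takes as long as a camera call.
- spotter.find_in(thing, camera): "point" ([x, y, z] in m, in world coordinates, good to about 4 mm: the middle of the surface that is visible of it).
- spotter.cut_out(thing, camera): "pixels" (384x512 bool, what is visible of it).
- spotter.mark_of(thing, camera): "point" ([x, y, z] in m, in world coordinates, good to about 4 mm: a listed point, or the origin of a listed thing).
The state is a dict: "time_s": time; "q": joint angles; "qvel": joint speeds; "joint_efforts": joint torques, N m; "position": TCP position; "tool_rot": TCP orientation; "ft_force": force on the tool from outside, world axes, zero at the start; "wrist_torque": the same for the moment, N m; "grip_width": finger opening in m; "gripper_force": force on a finger pad.
Only numpy, scipy, OpenCV 4.12 (cv2) and the standard library are available. Lean on these libraries where they do the work, as an engineer would, in place of code of your own. Each camera call takes 0.05 s, during which the arm holds its last target. There are 200 camera calls.

## Working session

There is one attempt and no reset: what is moved stays moved. The work goes in short steps, Python scripts to look and compute and a tool call to move; the robot and the scene stay as the last step left them, time stands still between calls to the robot, and variables do not carry over. Pictures are saved under pics/ and viewed, at most 14 in all, crops included, and the job is handed in when it is done.

Besides the shell and the picture viewer there is one more tool, called after ">>>" by a JSON object that holds its "api" and its "payload", one argument or row to a line. move_arm: Moves the arm, as the interface text tells. Its arguments: {"type":"object","properties":{"series":{"type":"string"},"force":{"type":"number"}},"required":["series"]}

```bash
mkdir -p pics; cat > h.py <<'E'
import numpy as np, cv2
from rig import observe, optics, order, spotter
def save(cam,fn):
    im=optics.get_image(cam); cv2.imwrite(fn,im["pixels"]); return im
def ray(im,uv,z):
    K=np.array(im["camera_matrix"],float);R=cv2.Rodrigues(np.array(im["rvec"],float))[0];t=np.array(im["tvec"],float).ravel()
    p=cv2.undistortPoints(np.array(uv,float).reshape(-1,1,2),K,np.array(im["dist"],float)).reshape(-1,2)
    C=-R.T@t; d=np.c_[p,np.ones(len(p))]@R
    return C+d*((z-C[2])/d[:,2])[:,None]
def mk(n,c):
    return [(np.round(r["point"],3).tolist(),round(float(r["score"]),2)) for r in spotter.mark_of(n,c)[:2]]
E
python3 - <<'E'
from h import *
for c in("top","side"): save(c,f"pics/{c}0.png")
for n in "scale pan_top bay logger plunger_top store_top delivery_mat jar_white jar_yellow jar_blue jar_black brush_pot glaze_bowl trim_spatula".split():
    print(n,mk(n,"top"),mk(n,"side"))
s=observe(); print(s["time_s"],s["position"],s["tool_rot"])
E
```

```text
scale [([0.612, 0.006, -0.003], 0.72), ([0.551, -0.387, 0.004], 0.45)] [([0.615, 0.01, -0.002], 0.71)]
pan_top [([0.609, 0.078, 0.09], 0.74)] [([0.616, 0.077, 0.093], 0.66)]
bay [([0.577, -0.082, 0.06], 0.71)] [([0.577, -0.076, 0.059], 0.96), ([0.457, -0.396, -0.003], 0.47)]
logger [([0.437, 0.056, 0.002], 0.81)] [([0.438, 0.055, -0.0], 0.88), ([0.785, -0.003, 0.0], 0.47)]
plunger_top [([0.67, -0.077, 0.095], 0.58)] [([0.672, -0.076, 0.101], 0.54)]
store_top [([0.484, 0.335, 0.001], 0.9)] [([0.614, 0.01, -0.0], 0.56), ([0.484, 0.332, 0.002], 0.55)]
delivery_mat [([0.5, -0.344, -0.001], 0.7), ([0.722, -0.284, 0.001], 0.28)] [([0.498, -0.346, -0.001], 0.79)]
jar_white [([0.55, -0.387, 0.003], 0.56)] [([0.555, -0.384, 0.006], 0.86)]
jar_yellow [([0.552, -0.3, 0.0], 0.7)] []
jar_blue [([0.45, -0.401, 0.005], 0.85)] [([0.457, -0.398, 0.0], 0.9)]
jar_black [([0.786, -0.001, -0.0], 0.58)] []
brush_pot [([0.722, -0.286, 0.001], 0.92)] [([0.726, -0.283, 0.0], 0.87)]
glaze_bowl [([0.722, 0.27, -0.002], 0.91), ([0.483, 0.335, 0.004], 0.56)] [([0.723, 0.273, 0.002], 0.8)]
trim_spatula [([0.788, 0.0, -0.0], 0.83)] [([0.785, -0.004, -0.002], 0.67), ([0.456, -0.395, -0.001], 0.38)]
1.5 [0.23812753 0.49575024 0.23133181] [[-9.01396070e-01  4.32995525e-01  1.02380902e-05]
 [ 4.32995525e-01  9.01396070e-01  5.67450465e-06]
 [-6.77153917e-06  9.54802344e-06 -1.00000000e+00]]
```

View pics/top0.png

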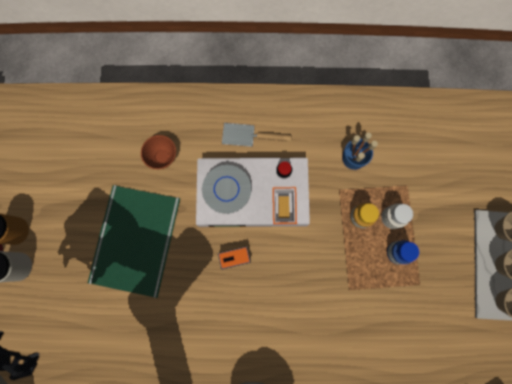

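View pics/side0.png

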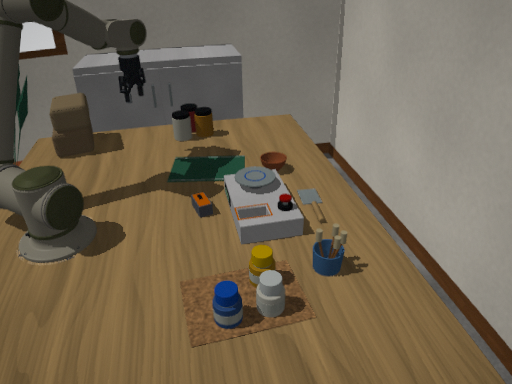

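The top view shows three jars on the cork mat: yellow (367,213), white (400,215) and blue (404,252), with no black. The logger is at (234,258), the bay at (284,205), the plunger at (285,170) and the green mat at (135,240), tilted. Next I refine the poses by colour.

```bash
cat > m.py <<'E'
from h import *
def rect(im,mask,z,fn="rect"):
    n,l,st,ce=cv2.connectedComponentsWithStats(mask.astype(np.uint8)); k=1+np.argmax(st[1:,4])
    c=cv2.findContours((l==k).astype(np.uint8),cv2.RETR_EXTERNAL,cv2.CHAIN_APPROX_NONE)[0][0].reshape(-1,2)
    w=ray(im,c,z)[:,:2]; r=cv2.minAreaRect((w*1000).astype(np.float32))
    b=cv2.boxPoints(r); e=b[1]-b[0] if np.hypot(*(b[1]-b[0]))>np.hypot(*(b[2]-b[1])) else b[2]-b[1]
    cen=ray(im,[ce[k]],z)[0]
    return "rect c",np.round(r[0],1),"size",np.round(r[1],1),"long axis deg",round(np.degrees(np.arctan2(e[1],e[0]))%180,1),"centroid",np.round(cen[:2]*1000,1),st[k,4]
E
python3 - <<'E'
from m import *
im=optics.get_image("top"); hsv=cv2.cvtColor(im["pixels"],cv2.COLOR_BGR2HSV).astype(int); H,S,V=hsv[...,0],hsv[...,1],hsv[...,2]
yy,xx=np.mgrid[:384,:512]
box=lambda a,b,c,d:(xx>=a)&(xx<b)&(yy>=c)&(yy<d)
print("hsv logger",hsv[258,240],"frame",hsv[188,284],"scale",hsv[215,255],"mat",hsv[210,150])
print("logger",rect(im,box(212,256,238,275)&(S>190),.04))
for n,z in(("logger",.04),("store_mat",.003),("scale",.06)):
    r=spotter.cut_out(n,"top")[0]; print(n,r["score"],rect(im,r["pixels"],z))
print("bay",rect(im,box(266,303,180,227)&(S>70),.06))
print("scale",rect(im,box(185,320,145,235)&(S<45)&(V>120),.06))
print("mat",rect(im,box(80,190,175,305)&(H>60)&(H<95)&(S>80),.003))
print("plunger",rect(im,box(272,298,155,182)&(S>150)&((H<6)|(H>174)),.096))
print("ring",rect(im,box(205,245,165,210)&(H>105)&(H<125)&(S>100),.09))
cv2.imwrite("pics/c1.png",cv2.resize(im["pixels"][140:280,190:315],None,fx=5,fy=4.2,interpolation=cv2.INTER_CUBIC))
E
```

```text
hsv logger [ 11 206 194] frame [ 10  89 177] scale [  9  10 185] mat [ 74 121  76]
logger ('rect c', array([435.9,  53.7]), 'size', array([33.7, 69.1]), 'long axis deg', np.float32(104.0), 'centroid', array([436.2,  52.1]), np.int32(304))
logger 0.92 ('rect c', array([435.9,  54. ]), 'size', array([44.3, 81.2]), 'long axis deg', np.float32(103.9), 'centroid', array([435.8,  54.1]), np.int32(514))
store_mat 0.74 ('rect c', array([480.7, 334.3]), 'size', array([203.1, 285.5]), 'long axis deg', np.float32(169.6), 'centroid', array([477.2, 334.2]), np.int32(7261))
scale 0.87 ('rect c', array([610.6,   7.7]), 'size', array([185.6, 303.1]), 'long axis deg', np.float32(90.8), 'centroid', array([609.5,   7.8]), np.int32(7646))
bay ('rect c', array([575.3, -78.6]), 'size', array([102.8,  64.6]), 'long axis deg', np.float32(0.3), 'centroid', array([569.3, -78.8]), np.int32(269))
scale ('rect c', array([611.8,   6.8]), 'size', array([183.2, 299.4]), 'long axis deg', np.float32(90.8), 'centroid', array([611.1,  17. ]), np.int32(5488))
mat ('rect c', array([481., 335.]), 'size', array([172.9, 274.1]), 'long axis deg', np.float32(169.9), 'centroid', array([477.2, 334.6]), np.int32(6048))
plunger ('rect c', array([666.1, -76. ]), 'size', array([35.2, 31.5]), 'long axis deg', np.float32(0.1), 'centroid', array([666.3, -76.2]), np.int32(148))
ring ('rect c', array([606.6,  53.2]), 'size', array([20.7, 58.4]), 'long axis deg', np.float32(163.2), 'centroid', array([604.5,  51.3]), np.int32(33))
```

View pics/c1.png

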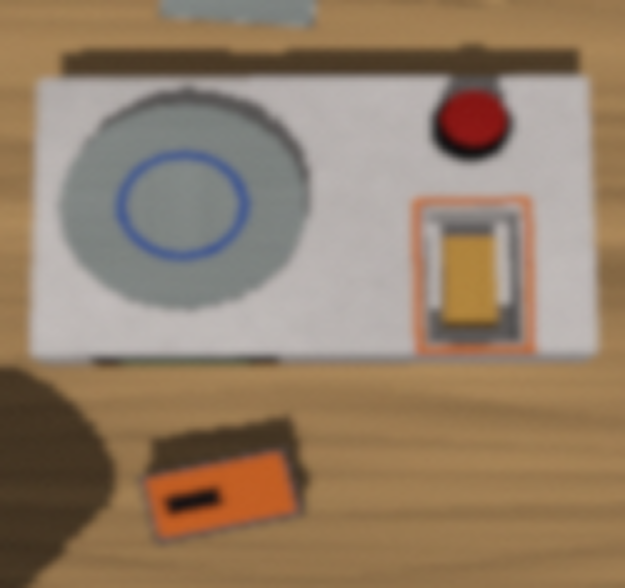

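```bash
cat >> h.py <<'E'
def go(*tgts):
    s=observe(); R=np.array(s["tool_rot"]); p=np.array(s["position"]); a=np.degrees(np.arctan2(R[1,1],R[0,1]))
    print("t",round(s["time_s"],2),"p",p.round(4),"ya",round(a,1),"F",np.round(s["ft_force"],1),"w",round(s["grip_width"],4),"gf",np.round(s["gripper_force"],1))
    for t in tgts:
        d=R.T@(np.array(t[:3])-p)*100
        print(t,"->",d.round(2),"turn",round((a-t[3]+180)%360-180,1) if len(t)>3 else 0)
E
python3 -c "
from h import *
go((.436,.054,.12,13.9))"
```

```text
t 1.7 p [0.2381 0.4958 0.2313] ya 64.3 F [-1.2  0.5 -0.6] w 0.0854 gf 0.0
(0.436, 0.054, 0.12, 13.9) -> [-36.96 -31.25  11.13] turn 50.4
```

>>> {"api": "move_arm", "payload": {
  "series": "-37 -31.2 3 50.4 1;-37 -31.2 3 50.4 1;-37 -31.2 3 50.4 1;-37 -31.2 3 50.4 1;-37 -31.2 3 50.4 1;-37 -31.2 3 50.4 1;-37 -31.2 3 50.4 1;-37 -31.2 11.1 50.4 1",
  "force": 40
}}

```text
time_s: 2.7
position: [0.4329, 0.0666, 0.1514]
tool_rot: [[-0.238, 0.971, 0.009], [0.971, 0.238, -0.001], [-0.003, 0.008, -1.0]]
ft_force: [0.6, 0.4, -1.8]
grip_width: 0.0854
gripper_force: 0.0
```

```bash
python3 -c "
from m import *
for n,z in(('logger',.04),):
    im=optics.get_image('top');r=spotter.cut_out(n,'top')[0]; print(n,r['score'],rect(im,r['pixels'],z)); print(mk(n,'side'))
go((.436,.054,.023,13.9),(.436,.054,.1,13.9))"
```

```text
Traceback (most recent call last):
IndexError: list index out of range
```

```bash
python3 -c "
from m import *
go((.436,.054,.06,13.9),(.436,.054,.016,13.9))"
```

```text
t 2.8 p [0.4287 0.0672 0.1462] ya 13.7 F [-0.6  0.5  0.6] w 0.0851 gf 0.0
(0.436, 0.054, 0.06, 13.9) -> [-1.48  0.45  8.61] turn -0.2
(0.436, 0.054, 0.016, 13.9) -> [-1.49  0.48 13.01] turn -0.2
```

>>> {"api": "move_arm", "payload": {
  "series": "-1.5 0.5 6 0 1;-1.5 0.5 6 0 1;-1.5 0.5 6 0 1;-1.5 0.5 6 0 1"
}}

```text
time_s: 3.3
position: [0.4389, 0.0567, 0.0918]
tool_rot: [[-0.242, 0.97, 0.004], [0.97, 0.242, -0.0], [-0.001, 0.003, -1.0]]
ft_force: [-0.2, 0.4, 0.1]
grip_width: 0.0853
gripper_force: 0.0
```

```bash
python3 -c "
from m import *
go((.436,.054,.06,13.9),(.436,.054,.016,13.9))"
```

```text
t 3.3 p [0.4389 0.0567 0.0918] ya 14.0 F [-0.2  0.4  0.1] w 0.0853 gf 0.0
(0.436, 0.054, 0.06, 13.9) -> [-0.19 -0.35  3.18] turn 0.1
(0.436, 0.054, 0.016, 13.9) -> [-0.18 -0.37  7.58] turn 0.1
```

>>> {"api": "move_arm", "payload": {
  "series": "-0.2 -0.35 4 0 1;-0.2 -0.35 7 0 1;-0.2 -0.35 7 0 1;-0.2 -0.35 7 0 1;-0.2 -0.35 7 0 1"
}}

```text
time_s: 3.92
position: [0.4361, 0.0534, 0.0212]
tool_rot: [[-0.241, 0.97, 0.003], [0.97, 0.241, -0.0], [-0.001, 0.003, -1.0]]
ft_force: [0.4, -0.1, -0.0]
grip_width: 0.0855
gripper_force: 0.0
```

```bash
python3 -c "
from m import *
go((.436,.054,.016,13.9))"
```

```text
t 3.92 p [0.4361 0.0534 0.0212] ya 14.0 F [ 0.4 -0.1 -0. ] w 0.0855 gf 0.0
(0.436, 0.054, 0.016, 13.9) -> [0.06 0.01 0.52] turn 0.1
```

Well aligned: close, then lift.

>>> {"api": "move_arm", "payload": {
  "series": "0 0 0.5 0 -0.1;0 0 0.5 0 -0.2;0 0 0.5 0 -0.4;0 0 0.5 0 -0.4;0 0 0.5 0 -0.4;0 0 0.5 0 -0.4;0 0 0.5 0 -0.4;0 0 0.5 0 -0.4",
  "force": 40
}}

```text
time_s: 4.92
position: [0.4353, 0.0533, 0.015]
tool_rot: [[-0.241, 0.971, 0.0], [0.971, 0.241, -0.0], [-0.0, 0.0, -1.0]]
ft_force: [-0.9, -0.4, 5.5]
grip_width: 0.0433
gripper_force: 41.5
```

>>> {"api": "move_arm", "payload": {
  "series": "0 0 -5 0 -0.4;0 0 -10 0 -0.4;0 0 -13 0 -0.4;0 0 -13 0 -0.4;0 0 -13 0 -0.4"
}}

```text
time_s: 5.55
position: [0.4346, 0.0534, 0.1436]
tool_rot: [[-0.241, 0.971, -0.002], [0.971, 0.241, 0.0], [0.001, -0.002, -1.0]]
ft_force: [-0.6, -0.0, -1.4]
grip_width: 0.0432
gripper_force: 42.2
```

```bash
python3 -c "
from m import *
print(mk('logger','side'),mk('logger','top'))
go((.576,-.079,.15,90.8))"
```

```text
[([0.438, 0.055, -0.0], 0.88), ([0.785, -0.003, 0.0], 0.47)] []
t 5.65 p [0.4346 0.0534 0.1434] ya 13.9 F [-0.9  0.6 -2.1] w 0.0432 gf 42.2
(0.576, -0.079, 0.15, 90.8) -> [-16.26  10.53  -0.7 ] turn -76.9
```

>>> {"api": "move_arm", "payload": {
  "series": "-16.3 10.5 -1 -76.9 -0.4;-16.3 10.5 -1 -76.9 -0.4;-16.3 10.5 -1 -76.9 -0.4;-16.3 10.5 -1 -76.9 -0.4;-16.3 10.5 -1 -76.9 -0.4;-16.3 10.5 -1 -76.9 -0.4;-16.3 10.5 -1 -76.9 -0.4;-16.3 10.5 -1 -76.9 -0.4"
}}

```text
time_s: 6.65
position: [0.5762, -0.0795, 0.1534]
tool_rot: [[-1.0, -0.015, -0.002], [-0.015, 1.0, 0.001], [0.002, 0.001, -1.0]]
ft_force: [-0.4, -0.3, -1.3]
grip_width: 0.0432
gripper_force: 42.1
```

```bash
cat >> h.py <<'E'
def mk2(n,c):
    optics.get_image(c); return mk(n,c)
E
python3 -c "
from h import *
print(mk2('logger','side'),mk('bay','side'),mk2('logger','top'))
go((.576,-.079,.095,90.8))"
```

```text
[([0.574, -0.078, 0.139], 0.94), ([0.498, -0.346, 0.003], 0.16)] [([0.575, -0.075, 0.06], 0.83)] [([0.578, -0.08, 0.14], 0.45)]
t 6.9 p [ 0.5764 -0.0795  0.1545] ya 90.7 F [ 0.2 -0.1 -1.8] w 0.043 gf 42.1
(0.576, -0.079, 0.095, 90.8) -> [0.04 0.05 5.95] turn -0.1
```

>>> {"api": "move_arm", "payload": {
  "series": "0 0.1 5 0 -0.4;0 0.1 7.5 0 -0.4;0 0.1 8.0 0 -0.4;0 0.1 8.4 0 -0.4;0 0.1 8.8 0 -0.4;0 0.1 8.8 0 -0.4"
}}

```text
time_s: 7.65
position: [0.5766, -0.0786, 0.0672]
tool_rot: [[-1.0, -0.015, 0.001], [-0.015, 1.0, -0.0], [-0.001, -0.0, -1.0]]
ft_force: [-0.5, 0.5, -1.7]
grip_width: 0.0434
gripper_force: 42.0
```

>>> {"api": "move_arm", "payload": {
  "series": "0 0 0.3 0 -0.4;0 0 0.6 0 -0.4;0 0 0.6 0 -0.4"
}}

```text
time_s: 8.02
position: [0.5763, -0.0785, 0.0606]
tool_rot: [[-1.0, -0.015, -0.001], [-0.015, 1.0, 0.0], [0.001, 0.0, -1.0]]
ft_force: [-0.3, -0.6, -1.7]
grip_width: 0.0434
gripper_force: 42.0
```

>>> {"api": "move_arm", "payload": {
  "series": "0 0 0 0 0.5;0 0 0 0 0.5;0 0 0 0 0.5;0 0 0 0 0.5;0 0 -4 0 0.5;0 0 -6 0 0.5;0 0 -6 0 -1"
}}

```text
time_s: 8.9
position: [0.577, -0.0787, 0.122]
tool_rot: [[-1.0, -0.015, 0.003], [-0.015, 1.0, -0.001], [-0.003, -0.001, -1.0]]
ft_force: [0.3, -0.5, -0.9]
grip_width: 0.0473
gripper_force: 0.0
```

```bash
python3 -c "
from h import *
im=save('side','pics/side1.png');cv2.imwrite('pics/s1.png',cv2.resize(im['pixels'][140:260,170:330],None,fx=4,fy=4,interpolation=cv2.INTER_CUBIC))
print(mk('logger','side'))
go((.576,-.0785,.095,90.8))"
```

```text
[([0.575, -0.076, 0.027], 0.78)]
t 9.0 p [ 0.5761 -0.0784  0.12  ] ya 90.8 F [ 0.7 -0.2 -0.6] w 0.0321 gf 0.0
(0.576, -0.0785, 0.095, 90.8) -> [ 0.   -0.01  2.5 ] turn 0.0
```

View pics/s1.png

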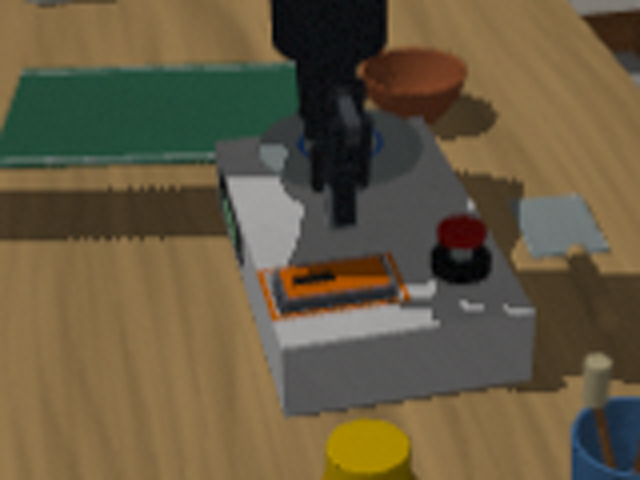

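The logger has dropped squarely into the bay, about 10 mm proud, with its orange top at (335,280) in the crop. Pressing it with shut fingers next.

>>> {"api": "move_arm", "payload": {
  "series": "0 0 3 0 -1;0 0 4.3 0 -1;0 0 4.8 0 -1;0 0 5.3 0 -1;0 0 5.8 0 -1;0 0 6.1 0 -1;0 0 6.1 0 -1;0 0 6.1 0 -1"
}}

```text
time_s: 10.0
position: [0.5767, -0.0786, 0.06]
tool_rot: [[-1.0, -0.015, 0.001], [-0.015, 1.0, -0.0], [-0.001, -0.0, -1.0]]
ft_force: [0.2, 0.2, 3.9]
grip_width: 0.0
gripper_force: 1.7
```

>>> {"api": "move_arm", "payload": {
  "series": "0 0 0.15 0 -1;0 0 0.3 0 -1;0 0 0.3 0 -1"
}}

```text
time_s: 10.38
position: [0.577, -0.0787, 0.0598]
tool_rot: [[-1.0, -0.015, 0.003], [-0.015, 1.0, -0.001], [-0.003, -0.001, -1.0]]
ft_force: [-6.8, 1.8, 26.3]
grip_width: -0.0002
gripper_force: 13.2
```

>>> {"api": "move_arm", "payload": {
  "series": "0 0 -4 0 -1;0 0 -10 0 0.5;0 10 -14 0 0.5;0 10 -14 0 0.5;0 10 -14 0 0.5"
}}

```text
time_s: 11.0
position: [0.575, 0.0238, 0.1979]
tool_rot: [[-1.0, -0.018, 0.002], [-0.018, 1.0, -0.0], [-0.002, -0.0, -1.0]]
ft_force: [0.3, -0.6, -0.1]
grip_width: 0.0639
gripper_force: 0.0
```

```bash
python3 - <<'E'
from h import *
im=save('side','pics/side2.png');cv2.imwrite('pics/s2.png',cv2.resize(im['pixels'][150:350,170:350],None,fx=3,fy=3,interpolation=cv2.INTER_CUBIC))
print(mk('logger','side'),mk2('logger','top'),mk('plunger_top','top'),mk('pan_top','top'),mk('pan_top','side'))
it=optics.get_image('top')
for n in('jar_white','jar_yellow','jar_blue'):
    r=spotter.find_in(n,'side'); print(n,mk(n,'side'),mk(n,'top'),r[0]['point'] if r else 0)
# lid circles, top cam at z=.092
hsv=cv2.cvtColor(it["pixels"],cv2.COLOR_BGR2HSV).astype(int);H,S,V=hsv[...,0],hsv[...,1],hsv[...,2]
yy,xx=np.mgrid[:384,:512]; b=(xx>340)&(xx<425)&(yy>185)&(yy<290)
from m import rect
print('y',rect(it,b&(H>20)&(H<32)&(S>180),.092)); print('b',rect(it,b&(H>105)&(H<125)&(S>200)&(V>150),.092)); print('w',rect(it,b&(S<40)&(V>150),.092))
cv2.imwrite('pics/t2.png',cv2.resize(it['pixels'][180:300,335:430],None,fx=5,fy=5,interpolation=cv2.INTER_CUBIC))
go()
E
```

```text
[([0.578, -0.077, 0.021], 0.54)] [([0.578, -0.076, 0.02], 0.82)] [([0.67, -0.081, 0.095], 0.44)] [([0.61, 0.076, 0.09], 0.64)] [([0.614, 0.076, 0.09], 0.64)]
jar_white [([0.551, -0.387, 0.004], 0.79)] [([0.551, -0.388, 0.002], 0.88), ([0.67, -0.079, 0.094], 0.26)] [0.5518, -0.4065, 0.0609]
jar_yellow [([0.548, -0.298, 0.005], 0.73)] [([0.548, -0.3, -0.001], 0.77)] [0.5426, -0.3154, 0.0743]
jar_blue [([0.457, -0.395, 0.0], 0.84)] [([0.451, -0.4, -0.001], 0.96)] [0.4564, -0.4147, 0.055]
y ('rect c', array([ 551.6, -295.4]), 'size', array([47. , 50.2]), 'long axis deg', np.float32(90.5), 'centroid', array([ 551.3, -294.4]), np.int32(298))
b ('rect c', array([ 441.5, -390.2]), 'size', array([18.1,  8.1]), 'long axis deg', np.float32(63.7), 'centroid', array([ 441.3, -391. ]), np.int32(18))
w ('rect c', array([ 545.9, -379.8]), 'size', array([49.9, 67.2]), 'long axis deg', np.float32(120.4), 'centroid', array([ 545.9, -381.6]), np.int32(355))
t 11.85 p [0.575  0.0214 0.1968] ya 90.8 F [ 0.7  0.8 -0.7] w 0.0637 gf 0.0
```

View pics/s2.png

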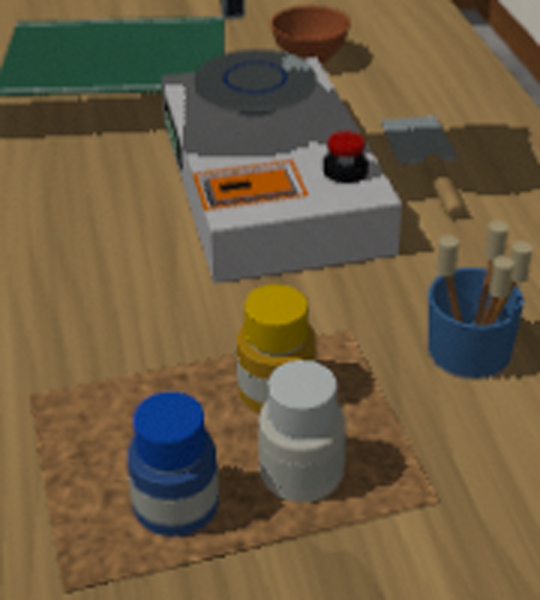

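View pics/t2.png

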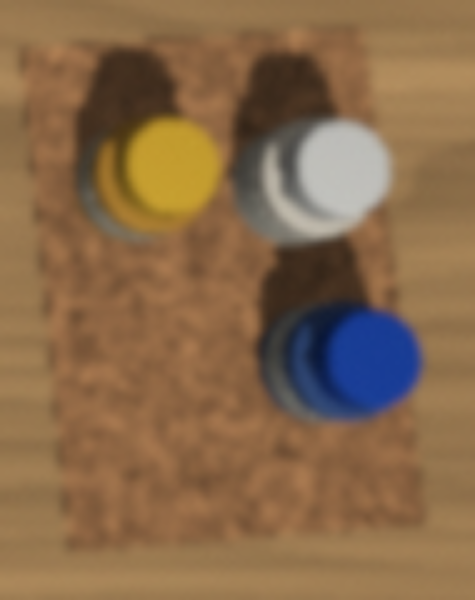

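The logger now lies flush in the bay (at (250,183) in the side crop). All three jars stand, with lids in the top crop at white (343,167), yellow (172,165) and blue (374,358).

```bash
cat >> h.py <<'E'
from scipy.optimize import least_squares
def lids(names=("white","yellow","blue")):
    "refine lid centres: mean of side/top mark_of"
    its={c:optics.get_image(c) for c in("top","side")}
    for n in names:
        o=[]
        for c in its:
            r=spotter.mark_of("jar_"+n,c); o.append((np.round(r[0]["point"],3).tolist(),round(r[0]["score"],2)) if r else None)
        print(n,*o)
E
python3 - <<'E'
from h import *
im=optics.get_image('top')
f=lambda z,uv:print(ray(im,[uv],z)[0].round(4))
f(.095,(403.2,213.0));f(.095,(369,212.6));f(.095,(409.4,251.2));print('ring');f(.09,(226.2,188.4))
lids()
go((.551,-.387,.2,0),(.551,-.387,.061,0))
E
```

```text
[ 0.5519 -0.3861  0.095 ]
[ 0.5522 -0.296   0.095 ]
[ 0.4537 -0.3971  0.095 ]
ring
[0.6122 0.0744 0.09  ]
white ([0.552, -0.385, 0.001], 0.9) ([0.553, -0.386, 0.003], 0.58)
yellow ([0.549, -0.298, -0.001], 0.95) ([0.554, -0.295, 0.006], 0.95)
blue ([0.448, -0.402, 0.005], 0.74) ([0.455, -0.392, -0.004], 0.82)
t 12.3 p [0.575  0.0214 0.1968] ya 90.8 F [ 0.1 -0.4  0.6] w 0.0642 gf 0.0
(0.551, -0.387, 0.2, 0) -> [  3.   -40.8   -0.32] turn 90.8
(0.551, -0.387, 0.061, 0) -> [  3.   -40.8   13.58] turn 90.8
```

>>> {"api": "move_arm", "payload": {
  "series": "2.9 -40.7 0 90.8 0.7;2.9 -40.7 0 90.8 0.7;2.9 -40.7 0 90.8 0.7;2.9 -40.7 0 90.8 0.7;2.9 -40.7 0 90.8 0.7;2.9 -40.7 0 90.8 0.7;2.9 -40.7 0 90.8 0.7;2.9 -40.7 4 90.8 0.7"
}}

```text
time_s: 13.3
position: [0.5522, -0.3897, 0.1584]
tool_rot: [[-0.076, 0.997, 0.004], [0.997, 0.076, -0.005], [-0.005, 0.004, -1.0]]
ft_force: [1.0, 0.3, -1.0]
grip_width: 0.0727
gripper_force: 0.0
```

```bash
python3 -c "
from h import *
optics.get_image('top');go((.552,-.386,.11,0),(.552,-.386,.061,0))"
```

```text
t 13.35 p [ 0.5503 -0.3862  0.1507] ya 4.0 F [-0.2  0.1 -5.2] w 0.0724 gf 0.0
(0.552, -0.386, 0.11, 0) -> [-0.01  0.19  4.07] turn 4.0
(0.552, -0.386, 0.061, 0) -> [-0.04  0.21  8.97] turn 4.0
```

>>> {"api": "move_arm", "payload": {
  "series": "0 0.2 2 4 0.7;0 0.2 3 4 0.7;0 0.2 3 4 0.7;0 0.2 3 4 0.7"
}}

```text
time_s: 13.85
position: [0.5543, -0.3859, 0.1279]
tool_rot: [[-0.017, 1.0, 0.001], [1.0, 0.017, -0.001], [-0.001, 0.001, -1.0]]
ft_force: [0.4, 0.8, -0.4]
grip_width: 0.0727
gripper_force: 0.0
```

```bash
python3 -c "
from h import *
lids(['white']);go((.552,-.386,.11,0),(.552,-.386,.061,0))"
```

```text
white ([0.55, -0.386, 0.003], 0.62) ([0.553, -0.387, 0.005], 0.97)
t 14.05 p [ 0.5541 -0.3859  0.1275] ya 0.9 F [ 0.8  0.3 -0.1] w 0.0728 gf 0.0
(0.552, -0.386, 0.11, 0) -> [-0.01 -0.21  1.75] turn 0.9
(0.552, -0.386, 0.061, 0) -> [-0.   -0.21  6.65] turn 0.9
```

>>> {"api": "move_arm", "payload": {
  "series": "0 -0.2 3 0.9 0.7;0 -0.2 6 0.9 0.7;0 -0.2 6.6 0.9 0.7;0 -0.2 6.6 0.9 0.7;0 -0.2 6.6 0.9 0.3;0 -0.2 6.6 0.9 0;0 -0.2 6.6 0.9 -0.2;0 -0.2 6.6 0.9 -0.2",
  "force": 40
}}

```text
time_s: 15.05
position: [0.5524, -0.3863, 0.0624]
tool_rot: [[-0.0, 1.0, 0.002], [1.0, 0.0, -0.002], [-0.002, 0.002, -1.0]]
ft_force: [-1.0, 0.4, 6.6]
grip_width: 0.0488
gripper_force: 42.2
```

>>> {"api": "move_arm", "payload": {
  "series": "0 0 0 0 -0.2;0 0 0 0 -0.2;0 0 0 0 -0.2"
}}

```text
time_s: 15.42
position: [0.5524, -0.3863, 0.0624]
tool_rot: [[-0.0, 1.0, 0.002], [1.0, 0.0, -0.002], [-0.002, 0.002, -1.0]]
ft_force: [0.9, -0.3, 5.7]
grip_width: 0.0491
gripper_force: 42.2
```

>>> {"api": "move_arm", "payload": {
  "series": "0 0 -2 0 -0.2;0 0 -6 0 -0.2;0 0 -12 0 -0.2;0 0 -14 0 -0.2;0 0 -14 0 -0.2;0 0 -14 0 -0.2"
}}

```text
time_s: 16.18
position: [0.5515, -0.3853, 0.1988]
tool_rot: [[0.0, 1.0, -0.002], [1.0, -0.0, 0.002], [0.002, -0.002, -1.0]]
ft_force: [0.0, -0.4, -3.1]
grip_width: 0.0486
gripper_force: 42.6
```

```bash
python3 -c "
from h import *
lids();go((.6115,.0755,.2,0),(.6115,.0755,.16,0))"
```

```text
white ([0.546, -0.385, 0.136], 0.52) ([0.554, -0.385, 0.142], 0.7)
yellow ([0.553, -0.299, 0.002], 0.97) ([0.551, -0.295, 0.005], 0.96)
blue ([0.61, 0.078, 0.09], 0.66) ([0.454, -0.396, -0.003], 0.78)
t 16.57 p [ 0.552  -0.3858  0.2005] ya 0.0 F [ 0.3  0.3 -2.1] w 0.0491 gf 42.6
(0.6115, 0.0755, 0.2, 0) -> [46.13  5.96  0.07] turn 0.0
(0.6115, 0.0755, 0.16, 0) -> [46.12  5.96  4.07] turn 0.0
```

>>> {"api": "move_arm", "payload": {
  "series": "4 0.5 0 0 -0.2;10 1.2 0 0 -0.2;16 2 0 0 -0.2;22 2.8 0 0 -0.2;28 3.6 0 0 -0.2;34 4.4 0 0 -0.2;39 5 0 0 -0.2;43 5.6 0 0 -0.2"
}}

```text
time_s: 17.58
position: [0.608, 0.0464, 0.201]
tool_rot: [[-0.001, 1.0, 0.0], [1.0, 0.001, 0.0], [0.0, 0.0, -1.0]]
ft_force: [-0.7, -1.1, -2.8]
grip_width: 0.049
gripper_force: 42.4
```

>>> {"api": "move_arm", "payload": {
  "series": "2 0.2 0 0 -0.2;3.1 0.4 0 0 -0.2;3.1 0.4 0 0 -0.2;3.1 0.4 0 0 -0.2"
}}

```text
time_s: 18.08
position: [0.612, 0.074, 0.2008]
tool_rot: [[0.001, 1.0, -0.0], [1.0, -0.001, -0.0], [-0.0, -0.0, -1.0]]
ft_force: [0.5, -1.2, -3.1]
grip_width: 0.049
gripper_force: 42.4
```

```bash
python3 -c "
from h import *
lids(['white']);print(mk('pan_top','top'),mk('pan_top','side'));go((.6115,.0755,.16,0),(.6115,.0755,.1504,0),(.6115,.0755,.144,0))"
```

```text
white ([0.612, 0.074, 0.14], 0.56) ([0.612, 0.073, 0.143], 0.77)
[] [([0.612, 0.079, 0.092], 0.83)]
t 18.38 p [0.612  0.0748 0.2009] ya -0.0 F [-1.1 -0.1 -3.9] w 0.0493 gf 42.4
(0.6115, 0.0755, 0.16, 0) -> [ 0.07 -0.05  4.09] turn -0.0
(0.6115, 0.0755, 0.1504, 0) -> [ 0.07 -0.05  5.05] turn -0.0
(0.6115, 0.0755, 0.144, 0) -> [ 0.07 -0.05  5.69] turn -0.0
```

>>> {"api": "move_arm", "payload": {
  "series": "0.1 0 2.5 0 -0.2;0.1 0 4 0 -0.2;0.1 0 4.8 0 -0.2;0.1 0 5.0 0 -0.2;0.1 0 5.2 0 -0.2;0.1 0 5.4 0 -0.2;0.1 0 5.5 0 -0.2;0.1 0 5.5 0 -0.2"
}}

```text
time_s: 19.38
position: [0.6123, 0.0762, 0.1461]
tool_rot: [[-0.0, 1.0, 0.001], [1.0, 0.0, -0.0], [-0.0, 0.001, -1.0]]
ft_force: [1.6, -0.1, -0.6]
grip_width: 0.0491
gripper_force: 42.5
```

>>> {"api": "move_arm", "payload": {
  "series": "0 0 0.1 0 -0.2;0 0 0.1 0 0;0 0 0.1 0 0.2;0 0 0.1 0 0.5;0 0 0.1 0 0.7;0 0 0.1 0 0.7;0 0 0.1 0 0.7;0 0 0.1 0 0.7"
}}

```text
time_s: 20.38
position: [0.612, 0.0762, 0.1448]
tool_rot: [[0.0, 1.0, -0.0], [1.0, -0.0, -0.0], [-0.0, -0.0, -1.0]]
ft_force: [-1.3, -0.2, -0.0]
grip_width: 0.0727
gripper_force: 0.0
```

>>> {"api": "move_arm", "payload": {
  "series": "0 0 -3 0 0.7;0 0 -6 0 0.7;0 0 -6 0 0.7;0 0 -6 0 0.7;0 0 -6 0 0.7;0 0 -6 0 0.7;0 0 -6 0 0.7;0 0 -6 0 0.7"
}}

```text
time_s: 21.38
position: [0.612, 0.0762, 0.2047]
tool_rot: [[0.0, 1.0, -0.0], [1.0, -0.0, 0.0], [0.0, -0.0, -1.0]]
ft_force: [-0.9, -0.0, -0.3]
grip_width: 0.0725
gripper_force: 0.0
```

```bash
python3 -c "
from h import *
lids();im=save('side','pics/side3.png');cv2.imwrite('pics/s3.png',cv2.resize(im['pixels'][100:260,150:330],None,fx=3,fy=3,interpolation=cv2.INTER_CUBIC))
go((.6115,.0755,.143,0))"
```

```text
white ([0.609, 0.074, 0.083], 0.43) ([0.614, 0.078, 0.084], 0.81)
yellow ([0.551, -0.3, -0.002], 0.66) ([0.551, -0.299, 0.006], 0.75)
blue ([0.449, -0.4, 0.001], 0.95) ([0.456, -0.395, 0.002], 0.77)
t 21.82 p [0.612  0.0762 0.2048] ya 0.0 F [-0.   0.4 -0. ] w 0.0726 gf 0.0
(0.6115, 0.0755, 0.143, 0) -> [-0.07 -0.05  6.18] turn 0.0
```

View pics/s3.png

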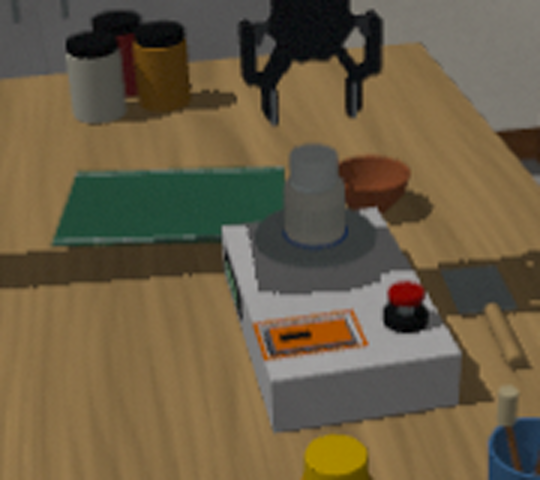

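The white jar stands upright on the pan's ring at (315,205). It has been free for over a second, so I take it to the mat.

>>> {"api": "move_arm", "payload": {
  "series": "0 0 3 0 0.7;0 0 5.5 0 0.7;0 0 6 0 0.7;0 0 6 0 0.7;0 0 6 0 0.2;0 0 6 0 -0.2;0 0 6 0 -0.2;0 0 6 0 -0.2"
}}

```text
time_s: 22.82
position: [0.6124, 0.0762, 0.1452]
tool_rot: [[0.0, 1.0, 0.001], [1.0, -0.0, -0.0], [-0.0, 0.001, -1.0]]
ft_force: [1.5, -0.6, 1.0]
grip_width: 0.0493
gripper_force: 43.9
```

>>> {"api": "move_arm", "payload": {
  "series": "0 0 0 0 -0.2;0 0 -1 0 -0.2;0 0 -3 0 -0.2;0 0 -5 0 -0.2;0 0 -5 0 -0.2;0 0 -5 0 -0.2"
}}

```text
time_s: 23.58
position: [0.6114, 0.0763, 0.1938]
tool_rot: [[-0.0, 1.0, -0.002], [1.0, 0.0, 0.0], [0.0, -0.002, -1.0]]
ft_force: [0.2, 0.4, -3.3]
grip_width: 0.0487
gripper_force: 43.7
```

```bash
python3 -c "
from h import *
go((.57,.319,.195,0),(.57,.319,.063,0))"
```

```text
t 23.57 p [0.6114 0.0763 0.1938] ya 0.0 F [ 0.2  0.4 -3.3] w 0.0487 gf 43.7
(0.57, 0.319, 0.195, 0) -> [24.27 -4.14 -0.11] turn 0.0
(0.57, 0.319, 0.063, 0) -> [24.27 -4.11 13.09] turn 0.0
```

>>> {"api": "move_arm", "payload": {
  "series": "5 -0.8 0 0 -0.2;11 -1.8 0 0 -0.2;17 -2.9 0 0 -0.2;22 -3.7 0 0 -0.2;24.3 -4.1 2 0 -0.2;24.3 -4.1 6 0 -0.2;24.3 -4.1 9 0 -0.2;24.3 -4.1 11 0 -0.2"
}}

```text
time_s: 24.58
position: [0.5699, 0.3181, 0.0813]
tool_rot: [[0.001, 1.0, -0.005], [1.0, -0.001, -0.002], [-0.002, -0.005, -1.0]]
ft_force: [-0.1, 0.1, -2.7]
grip_width: 0.0487
gripper_force: 43.7
```

>>> {"api": "move_arm", "payload": {
  "series": "0 0 0.7 0 -0.2;0 0 1.2 0 -0.2;0 0 1.6 0 -0.2;0 0 1.8 0 -0.2;0 0 1.8 0 -0.2"
}}

```text
time_s: 25.2
position: [0.571, 0.3192, 0.067]
tool_rot: [[-0.0, 1.0, 0.0], [1.0, 0.0, 0.0], [0.0, 0.0, -1.0]]
ft_force: [-0.1, 0.0, -2.9]
grip_width: 0.0489
gripper_force: 43.7
```

>>> {"api": "move_arm", "payload": {
  "series": "0 0 0.2 0 -0.2;0 0 0.4 0 -0.2;0 0 0.4 0 -0.2"
}}

```text
time_s: 25.58
position: [0.5712, 0.3194, 0.0657]
tool_rot: [[-0.0, 1.0, 0.002], [1.0, 0.0, 0.001], [0.001, 0.002, -1.0]]
ft_force: [-6.8, -3.0, 13.9]
grip_width: 0.0488
gripper_force: 45.2
```

>>> {"api": "move_arm", "payload": {
  "series": "0 0 -0.2 0 -0.2;0 0 -0.2 0 0.2;0 0 -0.2 0 0.7;0 0 -0.2 0 0.7;0 0 -0.2 0 0.7;0 0 -6 0 0.7;0 0 -12 0 0.7;0 0 -15 0 0.7"
}}

```text
time_s: 26.58
position: [0.5716, 0.3194, 0.2166]
tool_rot: [[-0.0, 1.0, 0.005], [1.0, 0.0, 0.002], [0.002, 0.005, -1.0]]
ft_force: [-0.4, -0.1, 0.3]
grip_width: 0.0723
gripper_force: 0.0
```

```bash
python3 -c "
from h import *
lids();go((.551,-.297,.22,90),(.551,-.297,.22,-90))"
```

```text
white ([0.571, 0.319, 0.001], 0.81) ([0.571, 0.319, 0.003], 0.57)
yellow None ([0.549, -0.298, 0.004], 0.92)
blue ([0.452, -0.399, 0.001], 0.59) ([0.457, -0.395, 0.001], 0.63)
t 26.98 p [0.5706 0.3191 0.2113] ya -0.0 F [ 1.1 -0.4 -0.3] w 0.0723 gf 0.0
(0.551, -0.297, 0.22, 90) -> [-61.61  -1.96  -0.81] turn -90.0
(0.551, -0.297, 0.22, -90) -> [-61.61  -1.96  -0.81] turn 90.0
```

>>> {"api": "move_arm", "payload": {
  "series": "-61.6 -2 0 0 0.7;-61.6 -2 0 0 0.7;-61.6 -2 0 0 0.7;-61.6 -2 0 0 0.7;-61.6 -2 0 0 0.7;-61.6 -2 0 0 0.7;-61.6 -2 0 0 0.7;-61.6 -2 0 0 0.7"
}}

```text
time_s: 27.98
position: [0.5542, -0.1825, 0.2121]
tool_rot: [[0.0, 1.0, -0.001], [1.0, -0.0, 0.001], [0.001, -0.001, -1.0]]
ft_force: [-0.1, -0.2, 0.8]
grip_width: 0.0729
gripper_force: 0.0
```

```bash
python3 -c "
from h import *
lids();go((.551,-.2975,.13,0))"
```

```text
white None ([0.572, 0.322, 0.004], 0.5)
yellow ([0.549, -0.298, 0.0], 0.65) ([0.553, -0.296, 0.007], 0.62)
blue ([0.447, -0.399, 0.003], 0.98) ([0.455, -0.396, -0.003], 0.86)
t 28.38 p [ 0.5549 -0.1792  0.2128] ya 0.1 F [-0.4 -0.4 -0.3] w 0.0723 gf 0.0
(0.551, -0.2975, 0.13, 0) -> [-11.83  -0.41   8.27] turn 0.1
```

>>> {"api": "move_arm", "payload": {
  "series": "-6 -0.2 3 0 0.7;-11.8 -0.4 8 0 0.7;-11.8 -0.4 8.3 0 0.7;-11.8 -0.4 8.3 0 0.7;-11.8 -0.4 8.3 0 0.7"
}}

```text
time_s: 29.0
position: [0.5516, -0.2972, 0.1313]
tool_rot: [[-0.002, 1.0, 0.002], [1.0, 0.002, -0.001], [-0.001, 0.002, -1.0]]
ft_force: [-0.2, -0.7, 0.7]
grip_width: 0.0727
gripper_force: 0.0
```

```bash
python3 -c "
from h import *
lids(['yellow']);go((.551,-.297,.0625,0))"
```

```text
yellow ([0.553, -0.299, -0.001], 0.6) ([0.55, -0.297, 0.004], 0.89)
t 29.2 p [ 0.5512 -0.2977  0.131 ] ya 0.1 F [ 0.4  0.3 -0.5] w 0.0726 gf 0.0
(0.551, -0.297, 0.0625, 0) -> [ 0.08 -0.03  6.85] turn 0.1
```

>>> {"api": "move_arm", "payload": {
  "series": "0 0 3 0 0.7;0 0 6 0 0.7;0 0 6.8 0 0.7;0 0 6.8 0 0.7;0 0 6.8 0 0.3;0 0 6.8 0 0;0 0 6.8 0 -0.2;0 0 6.8 0 -0.2"
}}

```text
time_s: 30.2
position: [0.5513, -0.299, 0.0634]
tool_rot: [[-0.0, 1.0, 0.002], [1.0, 0.0, -0.002], [-0.002, 0.002, -1.0]]
ft_force: [0.9, 0.6, 6.7]
grip_width: 0.0491
gripper_force: 40.6
```

>>> {"api": "move_arm", "payload": {
  "series": "0 0 0 0 -0.2;0 0 -1 0 -0.2;0 0 -5 0 -0.2;0 0 -10 0 -0.2;0 0 -14 0 -0.2;0 0 -14 0 -0.2;0 0 -14 0 -0.2"
}}

```text
time_s: 31.08
position: [0.5502, -0.2981, 0.2006]
tool_rot: [[-0.0, 1.0, -0.002], [1.0, 0.0, 0.002], [0.002, -0.002, -1.0]]
ft_force: [1.0, 0.7, -3.1]
grip_width: 0.0491
gripper_force: 42.7
```

```bash
python3 -c "
from h import *
lids();go((.6115,.0755,.2,0))"
```

```text
white ([0.569, 0.321, 0.0], 0.61) ([0.572, 0.32, 0.004], 0.95)
yellow ([0.55, -0.296, 0.136], 0.58) ([0.548, -0.295, 0.141], 0.85)
blue None ([0.458, -0.392, -0.004], 0.69)
t 31.48 p [ 0.5507 -0.2985  0.2014] ya -0.0 F [-0.5  0.  -2.7] w 0.0488 gf 42.7
(0.6115, 0.0755, 0.2, 0) -> [37.4   6.08  0.15] turn -0.0
```

>>> {"api": "move_arm", "payload": {
  "series": "4 0.6 0 0 -0.2;10 1.6 0 0 -0.2;16 2.6 0 0 -0.2;22 3.6 0 0 -0.2;28 4.6 0 0 -0.2;33 5.4 0 0 -0.2;36 5.9 0 0 -0.2;37.4 6.1 0 0 -0.2"
}}

```text
time_s: 32.48
position: [0.6118, 0.077, 0.2017]
tool_rot: [[-0.002, 1.0, -0.0], [1.0, 0.002, 0.0], [0.0, -0.0, -1.0]]
ft_force: [0.4, -0.2, -2.3]
grip_width: 0.049
gripper_force: 42.6
```

>>> {"api": "move_arm", "payload": {
  "series": "0 0 0 0 -0.2;0 0 2.5 0 -0.2;0 0 4 0 -0.2;0 0 4.6 0 -0.2;0 0 4.6 0 -0.2"
}}

```text
time_s: 33.1
position: [0.6119, 0.075, 0.1559]
tool_rot: [[0.001, 1.0, -0.0], [1.0, -0.001, -0.0], [-0.0, -0.0, -1.0]]
ft_force: [-0.4, -0.7, -3.0]
grip_width: 0.0493
gripper_force: 42.6
```

```bash
python3 -c "
from h import *
lids(['yellow']);go((.6115,.0755,.1465,0))"
```

```text
yellow ([0.612, 0.078, 0.092], 0.42) ([0.611, 0.078, 0.098], 0.79)
t 33.3 p [0.6121 0.0754 0.1565] ya -0.0 F [-0.4  0.4 -3.3] w 0.0487 gf 42.6
(0.6115, 0.0755, 0.1465, 0) -> [ 0.01 -0.06  1.  ] turn -0.0
```

>>> {"api": "move_arm", "payload": {
  "series": "0 0 0.3 0 -0.2;0 0 0.5 0 -0.2;0 0 0.7 0 -0.2;0 0 0.9 0 -0.2;0 0 1.05 0 -0.2;0 0 1.05 0 -0.2;0 0 1.05 0 -0.2"
}}

```text
time_s: 34.17
position: [0.6117, 0.0755, 0.1454]
tool_rot: [[-0.0, 1.0, 0.0], [1.0, 0.0, 0.0], [0.0, 0.0, -1.0]]
ft_force: [-0.9, 0.6, -0.1]
grip_width: 0.0489
gripper_force: 42.7
```

Balanced, so I release, rise and wait.

>>> {"api": "move_arm", "payload": {
  "series": "0 0 0 0 0;0 0 0 0 0.2;0 0 0 0 0.5;0 0 0 0 0.7;0 0 0 0 0.7;0 0 0 0 0.7;0 0 -3 0 0.7;0 0 -6 0 0.7"
}}

```text
time_s: 35.17
position: [0.6116, 0.0754, 0.2059]
tool_rot: [[-0.0, 1.0, -0.001], [1.0, 0.0, 0.0], [0.0, -0.001, -1.0]]
ft_force: [-0.6, -0.1, 0.2]
grip_width: 0.0724
gripper_force: 0.0
```

>>> {"api": "move_arm", "payload": {
  "series": "0 0 0 0 0.7;0 0 0 0 0.7;0 0 0 0 0.7;0 0 0 0 0.7;0 0 0 0 0.7;0 0 0 0 0.7;0 0 0 0 0.7;0 0 0 0 0.7"
}}

```text
time_s: 36.17
position: [0.6117, 0.0755, 0.2053]
tool_rot: [[-0.0, 1.0, -0.0], [1.0, 0.0, 0.0], [0.0, -0.0, -1.0]]
ft_force: [0.1, -0.3, 0.1]
grip_width: 0.0727
gripper_force: 0.0
```

```bash
python3 -c "
from h import *
lids();go((.6117,.0762,.145,0))"
```

```text
white ([0.571, 0.319, 0.001], 0.74) ([0.571, 0.32, 0.005], 0.93)
yellow ([0.723, 0.273, -0.001], 0.6) ([0.608, 0.076, 0.086], 0.97)
blue ([0.449, -0.399, 0.003], 0.69) ([0.455, -0.396, -0.0], 0.97)
t 36.58 p [0.6118 0.0754 0.2053] ya -0.0 F [ 0.5 -0.2 -0.3] w 0.0722 gf 0.0
(0.6117, 0.0762, 0.145, 0) -> [ 0.08 -0.01  6.03] turn -0.0
```

>>> {"api": "move_arm", "payload": {
  "series": "0 0 3 0 0.7;0 0 5.5 0 0.7;0 0 6 0 0.7;0 0 6 0 0.7;0 0 6 0 0.2;0 0 6 0 -0.2;0 0 6 0 -0.2;0 0 6 0 -0.2"
}}

```text
time_s: 37.58
position: [0.612, 0.0754, 0.1456]
tool_rot: [[0.0, 1.0, 0.001], [1.0, -0.0, -0.0], [-0.0, 0.001, -1.0]]
ft_force: [2.8, 0.0, 0.8]
grip_width: 0.0487
gripper_force: 43.8
```

>>> {"api": "move_arm", "payload": {
  "series": "0 0 0 0 -0.2;0 0 -1 0 -0.2;0 0 -3 0 -0.2;0 0 -5 0 -0.2;0 0 -5 0 -0.2;0 0 -5 0 -0.2"
}}

```text
time_s: 38.33
position: [0.6112, 0.0755, 0.1944]
tool_rot: [[-0.0, 1.0, -0.002], [1.0, 0.0, 0.0], [0.0, -0.002, -1.0]]
ft_force: [-0.3, 0.1, -3.5]
grip_width: 0.0486
gripper_force: 43.7
```

```bash
python3 -c "
from h import *
go((.481,.334,.195,0),(.481,.334,.069,0))"
```

```text
t 38.33 p [0.6112 0.0755 0.1944] ya 0.0 F [-0.3  0.1 -3.5] w 0.0486 gf 43.7
(0.481, 0.334, 0.195, 0) -> [ 25.85 -13.02  -0.04] turn 0.0
(0.481, 0.334, 0.069, 0) -> [ 25.85 -12.99  12.56] turn 0.0
```

>>> {"api": "move_arm", "payload": {
  "series": "4 -2 0 0 -0.2;9 -4.6 0 0 -0.2;14 -7.2 0 0 -0.2;19 -9.8 0 0 -0.2;23 -12 0 0 -0.2;25.8 -13.4 0 0 -0.2;25.8 -13.4 0 0 -0.2;25.8 -13.4 3 0 -0.2"
}}

```text
time_s: 39.33
position: [0.4786, 0.3335, 0.166]
tool_rot: [[-0.0, 1.0, 0.003], [1.0, 0.0, 0.001], [0.001, 0.003, -1.0]]
ft_force: [-0.2, -0.3, -3.4]
grip_width: 0.0487
gripper_force: 43.7
```

>>> {"api": "move_arm", "payload": {
  "series": "0 0 3 0 -0.2;0 0 6 0 -0.2;0 0 8 0 -0.2;0 0 9 0 -0.2;0 0 9.4 0 -0.2;0 0 9.6 0 -0.2;0 0 9.6 0 -0.2"
}}

```text
time_s: 40.2
position: [0.478, 0.3335, 0.0698]
tool_rot: [[0.0, 1.0, 0.001], [1.0, -0.0, 0.0], [0.0, 0.001, -1.0]]
ft_force: [0.0, -0.7, -2.5]
grip_width: 0.0488
gripper_force: 43.7
```

>>> {"api": "move_arm", "payload": {
  "series": "0 0 0.2 0 -0.2;0 0 0.4 0 -0.2;0 0 0.5 0 -0.2;0 0 0.5 0 -0.2"
}}

```text
time_s: 40.7
position: [0.4779, 0.3335, 0.0652]
tool_rot: [[-0.0, 1.0, 0.001], [1.0, 0.0, 0.0], [0.0, 0.001, -1.0]]
ft_force: [-1.2, -1.2, 5.1]
grip_width: 0.0487
gripper_force: 44.5
```

>>> {"api": "move_arm", "payload": {
  "series": "0 0 0 0 0;0 0 0 0 0.2;0 0 0 0 0.7;0 0 0 0 0.7;0 0 0 0 0.7;0 0 -6 0 0.7;0 0 -12 0 0.7;0 0 -15 0 0.7"
}}

```text
time_s: 41.7
position: [0.4783, 0.3337, 0.2178]
tool_rot: [[-0.0, 1.0, 0.004], [1.0, 0.0, 0.002], [0.002, 0.004, -1.0]]
ft_force: [0.7, 0.2, 0.3]
grip_width: 0.0724
gripper_force: 0.0
```

```bash
python3 -c "
from h import *
lids();go((.453,-.397,.21,0))"
```

```text
white ([0.572, 0.316, 0.002], 0.63) ([0.572, 0.32, 0.006], 0.59)
yellow ([0.472, 0.337, 0.0], 0.81) ([0.474, 0.337, 0.006], 0.87)
blue ([0.45, -0.399, 0.004], 0.9) ([0.455, -0.396, -0.002], 0.71)
t 42.1 p [0.4774 0.3333 0.2129] ya -0.0 F [-0.2 -0.4 -0.1] w 0.0727 gf 0.0
(0.453, -0.397, 0.21, 0) -> [-73.03  -2.44   0.38] turn -0.0
```

>>> {"api": "move_arm", "payload": {
  "series": "-50 -1.6 0 0 0.7;-50 -1.6 0 0 0.7;-50 -1.6 0 0 0.7;-50 -1.6 0 0 0.7;-50 -1.6 0 0 0.7;-50 -1.6 0 0 0.7;-50 -1.6 0 0 0.7;-50 -1.6 0 0 0.7"
}}

```text
time_s: 43.1
position: [0.4612, -0.1683, 0.2137]
tool_rot: [[0.0, 1.0, -0.001], [1.0, -0.0, 0.001], [0.001, -0.001, -1.0]]
ft_force: [0.3, -0.6, 0.0]
grip_width: 0.0726
gripper_force: 0.0
```

```bash
python3 -c "
from h import *
lids();go((.453,-.397,.13,0))"
```

```text
white ([0.569, 0.32, 0.002], 0.96) ([0.57, 0.32, 0.004], 0.57)
yellow ([0.476, 0.331, -0.0], 0.94) ([0.476, 0.336, 0.004], 0.63)
blue ([0.45, -0.401, 0.004], 0.8) ([0.457, -0.394, -0.0], 0.62)
t 43.5 p [ 0.4618 -0.165   0.2142] ya 0.1 F [-0.   0.2  0.8] w 0.0729 gf 0.0
(0.453, -0.397, 0.13, 0) -> [-23.2   -0.92   8.41] turn 0.1
```

>>> {"api": "move_arm", "payload": {
  "series": "-6 -0.2 0 0 0.7;-12 -0.5 0 0 0.7;-18 -0.7 0 0 0.7;-23.2 -0.9 4 0 0.7;-23.2 -0.9 8 0 0.7;-23.2 -0.9 8.4 0 0.7;-23.2 -0.9 8.4 0 0.7"
}}

```text
time_s: 44.38
position: [0.4537, -0.3976, 0.1317]
tool_rot: [[-0.002, 1.0, 0.001], [1.0, 0.002, -0.001], [-0.001, 0.001, -1.0]]
ft_force: [0.4, 0.0, 0.5]
grip_width: 0.0726
gripper_force: 0.0
```

```bash
python3 -c "
from h import *
lids(['blue']);im=save('top','pics/top4.png');cv2.imwrite('pics/t4.png',cv2.resize(im['pixels'][180:310,335:435],None,fx=4,fy=4,interpolation=cv2.INTER_CUBIC))
go((.453,-.397,.0635,0))"
```

```text
blue ([0.451, -0.396, 0.001], 0.83) ([0.456, -0.396, -0.001], 0.65)
t 44.62 p [ 0.4533 -0.3982  0.1317] ya 0.0 F [-0.5  0.9 -0. ] w 0.0726 gf 0.0
(0.453, -0.397, 0.0635, 0) -> [ 0.13 -0.04  6.82] turn 0.0
```

View pics/t4.png

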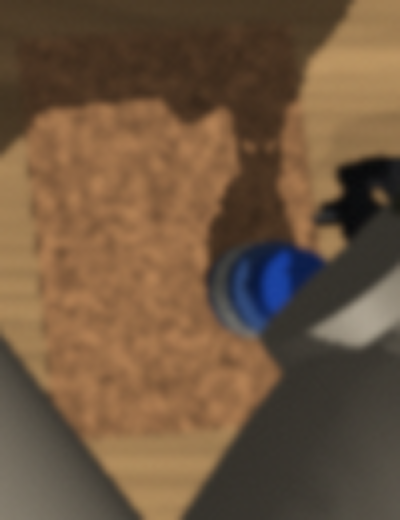

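The blue jar is unmoved (lid around (285,285) in the crop), partly hidden by the arm. The estimates agree, so I grasp.

>>> {"api": "move_arm", "payload": {
  "series": "0.1 0 3 0 0.7;0.1 0 6 0 0.7;0.1 0 6.8 0 0.7;0.1 0 6.8 0 0.7;0.1 0 6.8 0 0.3;0.1 0 6.8 0 0;0.1 0 6.8 0 -0.2;0.1 0 6.8 0 -0.2"
}}

```text
time_s: 45.62
position: [0.4533, -0.3979, 0.0638]
tool_rot: [[-0.0, 1.0, 0.002], [1.0, 0.0, -0.002], [-0.002, 0.002, -1.0]]
ft_force: [0.3, 0.5, 6.4]
grip_width: 0.049
gripper_force: 40.8
```

>>> {"api": "move_arm", "payload": {
  "series": "0 0 0 0 -0.2;0 0 -1 0 -0.2;0 0 -5 0 -0.2;0 0 -10 0 -0.2;0 0 -14 0 -0.2;0 0 -14 0 -0.2;0 0 -14 0 -0.2"
}}

```text
time_s: 46.5
position: [0.4522, -0.3965, 0.2005]
tool_rot: [[0.0, 1.0, -0.002], [1.0, -0.0, 0.003], [0.003, -0.002, -1.0]]
ft_force: [-0.1, 0.1, -4.0]
grip_width: 0.0489
gripper_force: 43.4
```

```bash
python3 -c "
from h import *
lids();go((.6117,.0755,.2,0))"
```

```text
white ([0.57, 0.319, 0.002], 0.56) ([0.572, 0.322, 0.002], 0.41)
yellow ([0.476, 0.336, -0.001], 0.7) None
blue ([0.448, -0.402, 0.138], 0.67) ([0.456, -0.395, 0.136], 0.95)
t 46.9 p [ 0.4527 -0.3972  0.2018] ya -0.0 F [-0.7 -0.3 -3.2] w 0.0491 gf 43.4
(0.6117, 0.0755, 0.2, 0) -> [47.27 15.9   0.21] turn -0.0
```

>>> {"api": "move_arm", "payload": {
  "series": "4 1.3 0 0 -0.2;9.5 3.2 0 0 -0.2;15 5 0 0 -0.2;20.5 6.9 0 0 -0.2;26 8.7 0 0 -0.2;31.5 10.6 0 0 -0.2;37 12.4 0 0 -0.2;42 14.1 0 0 -0.2"
}}

```text
time_s: 47.9
position: [0.5941, 0.0248, 0.2023]
tool_rot: [[-0.0, 1.0, 0.0], [1.0, 0.0, -0.0], [-0.0, 0.0, -1.0]]
ft_force: [0.9, -0.9, -4.2]
grip_width: 0.0492
gripper_force: 43.0
```

>>> {"api": "move_arm", "payload": {
  "series": "3 1 0 0 -0.2;5.2 1.8 0 0 -0.2;5.2 1.8 0 0 -0.2;5.2 1.8 2.5 0 -0.2;5.2 1.8 4 0 -0.2;5.2 1.8 4.6 0 -0.2;5.2 1.8 4.6 0 -0.2"
}}

```text
time_s: 48.78
position: [0.6118, 0.0744, 0.1564]
tool_rot: [[0.0, 1.0, -0.0], [1.0, -0.0, -0.0], [-0.0, -0.0, -1.0]]
ft_force: [0.1, 0.3, -4.7]
grip_width: 0.0487
gripper_force: 43.2
```

```bash
python3 -c "
from h import *
lids(['blue']);go((.6117,.0755,.1455,0))"
```

```text
blue ([0.609, 0.074, 0.097], 0.45) ([0.612, 0.08, 0.093], 0.82)
t 48.98 p [0.6121 0.0746 0.157 ] ya -0.0 F [-0.4 -0.7 -3.6] w 0.0492 gf 43.2
(0.6117, 0.0755, 0.1455, 0) -> [ 0.09 -0.04  1.15] turn -0.0
```

>>> {"api": "move_arm", "payload": {
  "series": "0.1 0 0.3 0 -0.2;0.1 0 0.5 0 -0.2;0.1 0 0.7 0 -0.2;0.1 0 0.9 0 -0.2;0.1 0 1.1 0 -0.2;0.1 0 1.25 0 -0.2;0.1 0 1.25 0 -0.2"
}}

```text
time_s: 49.85
position: [0.6117, 0.0757, 0.1439]
tool_rot: [[0.0, 1.0, -0.0], [1.0, -0.0, -0.0], [-0.0, -0.0, -1.0]]
ft_force: [-0.6, -0.4, -0.2]
grip_width: 0.0489
gripper_force: 43.4
```

>>> {"api": "move_arm", "payload": {
  "series": "0 0 0 0 0;0 0 0 0 0.2;0 0 0 0 0.5;0 0 0 0 0.7;0 0 0 0 0.7;0 0 0 0 0.7;0 0 -3 0 0.7;0 0 -6 0 0.7"
}}

```text
time_s: 50.85
position: [0.6117, 0.0757, 0.2044]
tool_rot: [[0.0, 1.0, -0.001], [1.0, -0.0, 0.0], [0.0, -0.001, -1.0]]
ft_force: [-1.1, 0.5, 0.3]
grip_width: 0.0727
gripper_force: 0.0
```

>>> {"api": "move_arm", "payload": {
  "series": "0 0 0 0 0.7;0 0 0 0 0.7;0 0 0 0 0.7;0 0 0 0 0.7;0 0 0 0 0.7;0 0 0 0 0.7;0 0 0 0 0.7;0 0 0 0 0.7"
}}

```text
time_s: 51.85
position: [0.6117, 0.0757, 0.2038]
tool_rot: [[0.0, 1.0, -0.0], [1.0, -0.0, 0.0], [0.0, -0.0, -1.0]]
ft_force: [0.6, 0.2, -0.0]
grip_width: 0.0726
gripper_force: 0.0
```

```bash
python3 -c "
from h import *
lids();go((.6117,.0757,.144,0))"
```

```text
white ([0.57, 0.321, 0.002], 0.73) ([0.571, 0.319, 0.003], 0.62)
yellow ([0.436, 0.362, 0.002], 0.57) ([0.436, 0.364, 0.006], 0.66)
blue ([0.608, 0.075, 0.083], 0.35) ([0.618, 0.077, 0.073], 0.69)
t 52.25 p [0.6118 0.0757 0.2038] ya 0.0 F [ 1.  -0.5  0.6] w 0.0724 gf 0.0
(0.6117, 0.0757, 0.144, 0) -> [-0.   -0.01  5.98] turn 0.0
```

The yellow jar has been knocked to (.436,.363), still on the mat. I'll put blue at (.492,.282), clear of both.

>>> {"api": "move_arm", "payload": {
  "series": "0 0 3 0 0.7;0 0 5.5 0 0.7;0 0 6 0 0.7;0 0 6 0 0.7;0 0 6 0 0.2;0 0 6 0 -0.2;0 0 6 0 -0.2;0 0 6 0 -0.2"
}}

```text
time_s: 53.25
position: [0.6122, 0.0757, 0.1442]
tool_rot: [[0.0, 1.0, 0.001], [1.0, -0.0, -0.0], [-0.0, 0.001, -1.0]]
ft_force: [1.8, 0.1, 0.5]
grip_width: 0.0487
gripper_force: 44.1
```

>>> {"api": "move_arm", "payload": {
  "series": "0 0 0 0 -0.2;0 0 -1 0 -0.2;0 0 -3 0 -0.2;0 0 -5 0 -0.2;0 0 -5 0 -0.2;0 0 -5 0 -0.2"
}}

```text
time_s: 54.0
position: [0.6111, 0.0757, 0.1927]
tool_rot: [[0.0, 1.0, -0.003], [1.0, 0.0, 0.0], [0.0, -0.003, -1.0]]
ft_force: [-0.2, 0.0, -4.7]
grip_width: 0.049
gripper_force: 43.8
```

```bash
python3 -c "
from h import *
lids();im=save('side','pics/side5.png');cv2.imwrite('pics/s5.png',cv2.resize(im['pixels'][90:240,150:330],None,fx=3.5,fy=3.5,interpolation=cv2.INTER_CUBIC))
go((.492,.282,.195,0),(.492,.282,.067,0))"
```

```text
white ([0.567, 0.318, 0.002], 0.6) ([0.57, 0.318, 0.005], 0.62)
yellow ([0.436, 0.361, 0.0], 0.82) ([0.435, 0.365, 0.004], 0.88)
blue ([0.609, 0.075, 0.129], 0.36) ([0.612, 0.078, 0.121], 0.58)
t 54.45 p [0.6117 0.0757 0.1937] ya -0.0 F [-1.1  0.2 -4.6] w 0.0488 gf 43.8
(0.492, 0.282, 0.195, 0) -> [ 20.63 -11.97  -0.13] turn -0.0
(0.492, 0.282, 0.067, 0) -> [ 20.63 -11.97  12.67] turn -0.0
```

View pics/s5.png

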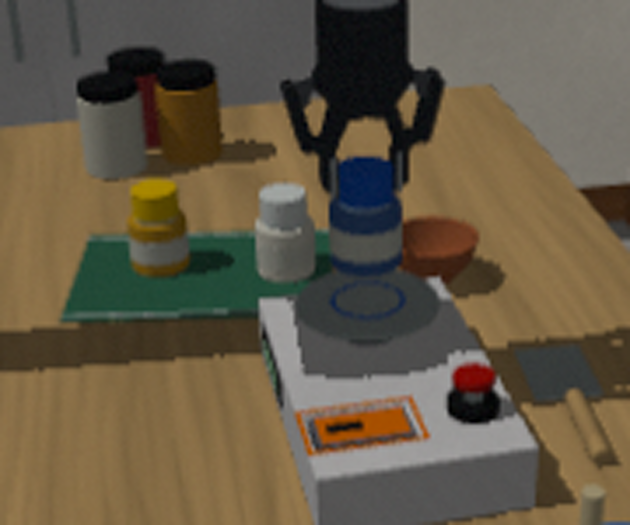

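Yellow (158,230) and white (285,235) both stand on the mat, and blue is in the gripper. Moving it over.

>>> {"api": "move_arm", "payload": {
  "series": "4 -2.3 0 0 -0.2;9 -5.2 0 0 -0.2;14 -8.1 0 0 -0.2;18 -10.4 0 0 -0.2;20.6 -12 0 0 -0.2;20.6 -12 0 0 -0.2;20.6 -12 3 0 -0.2;20.6 -12 5 0 -0.2"
}}

```text
time_s: 55.45
position: [0.492, 0.281, 0.1428]
tool_rot: [[0.001, 1.0, -0.0], [1.0, -0.001, -0.0], [-0.0, -0.0, -1.0]]
ft_force: [0.2, 0.2, -4.2]
grip_width: 0.0486
gripper_force: 43.7
```

>>> {"api": "move_arm", "payload": {
  "series": "0 0 2.5 0 -0.2;0 0 5 0 -0.2;0 0 6.5 0 -0.2;0 0 7 0 -0.2;0 0 7.4 0 -0.2;0 0 7.6 0 -0.2;0 0 7.6 0 -0.2"
}}

```text
time_s: 56.32
position: [0.4919, 0.2818, 0.0681]
tool_rot: [[-0.0, 1.0, 0.001], [1.0, 0.0, 0.0], [0.0, 0.001, -1.0]]
ft_force: [-0.1, 0.8, -4.6]
grip_width: 0.0487
gripper_force: 43.7
```

>>> {"api": "move_arm", "payload": {
  "series": "0 0 0.15 0 -0.2;0 0 0.3 0 -0.2;0 0 0.35 0 -0.2;0 0 0.35 0 -0.2"
}}

```text
time_s: 56.82
position: [0.4921, 0.2814, 0.0673]
tool_rot: [[-0.0, 1.0, 0.003], [1.0, 0.0, -0.0], [-0.0, 0.003, -1.0]]
ft_force: [-7.2, -6.7, 22.0]
grip_width: 0.0488
gripper_force: 46.3
```

>>> {"api": "move_arm", "payload": {
  "series": "0 0 -0.25 0 -0.2;0 0 -0.25 0 -0.2;0 0 -0.25 0 0.2;0 0 -0.25 0 0.7;0 0 -0.25 0 0.7;0 0 -0.25 0 0.7;0 0 -6 0 0.7;0 0 -11 0 0.7"
}}

```text
time_s: 57.82
position: [0.4917, 0.2817, 0.1758]
tool_rot: [[0.0, 1.0, -0.0], [1.0, -0.0, -0.0], [-0.0, -0.0, -1.0]]
ft_force: [1.0, -0.2, -0.1]
grip_width: 0.0726
gripper_force: 0.0
```

```bash
python3 -c "
from h import *
lids();print(mk('plunger_top','side'),mk('plunger_top','top'));go((.668,-.0775,.18,0),(.668,-.0775,.11,0))"
```

```text
white ([0.57, 0.318, 0.003], 0.87) ([0.573, 0.322, 0.005], 0.69)
yellow None ([0.435, 0.364, 0.003], 0.96)
blue ([0.488, 0.282, 0.004], 0.73) ([0.492, 0.282, -0.002], 0.73)
[] [([0.668, -0.081, 0.096], 0.56), ([0.723, -0.282, -0.004], 0.19)]
t 58.33 p [0.4915 0.2816 0.1733] ya -0.0 F [ 0.2 -0.2  0.4] w 0.0727 gf 0.0
(0.668, -0.0775, 0.18, 0) -> [-35.91  17.65  -0.68] turn -0.0
(0.668, -0.0775, 0.11, 0) -> [-35.91  17.66   6.32] turn -0.0
```

>>> {"api": "move_arm", "payload": {
  "series": "-35.9 17.6 -2 0 -1;-35.9 17.6 -2 0 -1;-35.9 17.6 -2 0 -1;-35.9 17.6 -2 0 -1;-35.9 17.6 -2 0 -1;-35.9 17.6 -2 0 -1;-35.9 17.6 -2 0 -1;-35.9 17.6 -2 0 -1"
}}

```text
time_s: 59.32
position: [0.668, -0.0791, 0.1931]
tool_rot: [[0.003, 1.0, -0.001], [1.0, -0.003, 0.0], [0.0, -0.001, -1.0]]
ft_force: [0.1, -0.0, -0.9]
grip_width: 0.0003
gripper_force: 0.0
```

```bash
python3 -c "
from h import *
lids();go((.668,-.0775,.1,0),(.668,-.0775,.082,0))"
```

```text
white ([0.57, 0.318, -0.001], 0.73) ([0.571, 0.32, 0.004], 0.83)
yellow ([0.436, 0.363, 0.004], 0.69) ([0.436, 0.363, 0.006], 0.78)
blue ([0.486, 0.278, 0.001], 0.62) ([0.494, 0.282, 0.0], 0.78)
t 59.73 p [ 0.6676 -0.0765  0.1945] ya 0.1 F [0.6 0.1 0.6] w -0.0003 gf 0.0
(0.668, -0.0775, 0.1, 0) -> [-0.1   0.04  9.45] turn 0.1
(0.668, -0.0775, 0.082, 0) -> [-0.1   0.04 11.25] turn 0.1
```

Bottom of stroke is at z≈.084.

>>> {"api": "move_arm", "payload": {
  "series": "0 0 5 0 -1;0 0 8.5 0 -1;0 0 9.4 0 -1;0 0 9.9 0 -1;0 0 10.4 0 -1;0 0 10.9 0 -1;0 0 11.2 0 -1;0 0 11.2 0 -1"
}}

```text
time_s: 60.72
position: [0.6684, -0.0773, 0.0841]
tool_rot: [[-0.0, 1.0, 0.003], [1.0, 0.0, -0.001], [-0.001, 0.003, -1.0]]
ft_force: [-1.9, 1.0, 8.8]
grip_width: 0.0001
gripper_force: 4.3
```

>>> {"api": "move_arm", "payload": {
  "series": "0 0 0.1 0 -1;0 0 0.2 0 -1;0 0 0.2 0 -1"
}}

```text
time_s: 61.1
position: [0.6686, -0.0774, 0.0839]
tool_rot: [[-0.0, 1.0, 0.004], [1.0, 0.0, -0.001], [-0.001, 0.004, -1.0]]
ft_force: [-5.5, 3.1, 19.1]
grip_width: 0.0004
gripper_force: 9.4
```

At the stop (19 N, z no longer changing). Retract and check the whole scene.

>>> {"api": "move_arm", "payload": {
  "series": "0 0 -2 0 -1;0 0 -6 0 -1;0 0 -12 0 -1;-4 -10 -16 0 -1;-4 -20 -16 0 -1;-4 -24 -16 0 -1;-4 -24 -16 0 -1;-4 -24 -16 0 -1"
}}

```text
time_s: 62.1
position: [0.425, -0.1171, 0.2413]
tool_rot: [[0.002, 1.0, 0.001], [1.0, -0.002, -0.001], [-0.001, 0.001, -1.0]]
ft_force: [0.4, 0.2, -0.1]
grip_width: -0.0001
gripper_force: 0.0
```

```bash
python3 -c "
from h import *
lids();
for n in ('plunger_top','logger','brush_pot','glaze_bowl','trim_spatula'): print(n,mk(n,'top'),mk(n,'side'))
save('side','pics/side6.png');save('top','pics/top6.png');go()"
```

```text
white ([0.572, 0.32, 0.003], 0.89) ([0.571, 0.321, 0.002], 0.95)
yellow ([0.437, 0.365, 0.003], 0.97) ([0.436, 0.362, 0.003], 0.42)
blue ([0.49, 0.281, 0.004], 0.88) ([0.496, 0.282, -0.0], 0.82)
plunger_top [([0.669, -0.08, 0.096], 0.52), ([0.487, 0.279, 0.003], 0.41)] [([0.671, -0.077, 0.096], 0.5)]
logger [([0.577, -0.077, 0.02], 0.73)] [([0.435, 0.362, 0.005], 0.67), ([0.577, -0.079, 0.019], 0.49)]
brush_pot [([0.721, -0.282, -0.0], 0.79)] [([0.726, -0.286, -0.001], 0.93)]
glaze_bowl [([0.722, 0.274, -0.002], 0.97), ([0.57, 0.317, 0.003], 0.5)] []
trim_spatula [([0.789, -0.002, -0.0], 0.62)] [([0.784, -0.002, -0.001], 0.59)]
t 63.1 p [ 0.4277 -0.1173  0.2403] ya -0.0 F [-0.2  0.   0.1] w -0.0 gf 0.0
```

View pics/top6.png

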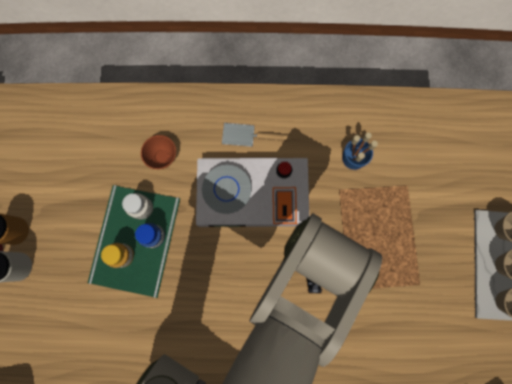

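View pics/side6.png

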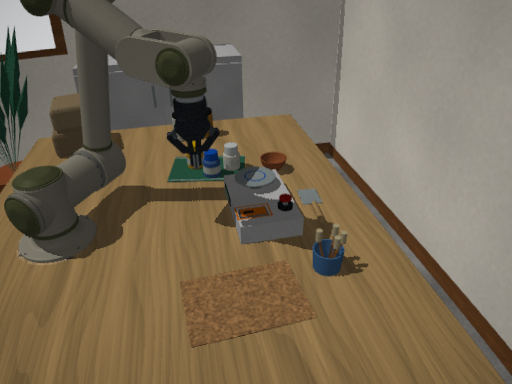

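All three jars stand wholly on the green mat: white (137,206), blue (149,236) and yellow (117,255) in the top view. The logger is flush, the plunger is up, and the pot, bowl and spatula haven't moved.

```bash
python3 -c "
from rig import order
print(order.close_job())"
```

```text
the job is handed in; nothing more can be done
None
```

I handed the job in: the logger is flush, the white, yellow and blue jars were weighed in that order and stand on the green mat, and the plunger was pressed to its stop and sprang back. Something knocked the yellow jar a few centimetres aside during the run, but it stayed upright and on the mat.

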